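# Hold a centrifuge's emergency lid release open

## Robot

A 6-joint arm with a two-finger parallel gripper is mounted at the origin on the work surface. World frame = base frame: x ahead of the robot, y to its left, z up, the work surface at z = 0. Lengths are in mm, angles in rad, forces in N, time in s.
With the tool pointing down it reaches from about 400 to 925 mm from the base axis. Payload 12.5 kg.
Tool frame: the origin (TCP) lies where the fingers leave the gripper's body, on its centre line; the fingertips stand 78 mm ahead of it and the grasp point (between the pads) lies 59 mm ahead of it (env.nose_length is the distance from the TCP to the fingertips, in mm); z points along the fingers, y is the line along which they close (so a half turn about z gives the same grasp; the last joint's range is limited). The gripper opens to 95 mm and grips with 3 to 60 N. Pads are 20 mm wide; open, the fingers measure 119 mm over their backs; the gripper's body (75 mm by 180 mm) begins 59 mm behind the grasp point.
Start: joints at [1.161, 0.491, 1.559, -0, 1.092, -0.106], TCP at [186.948, 596.396, 292.261] pointing down, gripper open.
Joint ranges: [-3.1, 3.1], [-0.84, 2.19], [0.05, 2.79], [-1.13, 4.28], [0.06, 2.93], [-2.69, 2.69]. Speed limits (rad/s): [2.22, 2.22, 2.79, 3.14, 3.14, 3.14].

## Interface

Orientations are given as [roll, pitch, yaw] about the fixed x, y, z axes, in that order (R = Rz(yaw) Ry(pitch) Rx(roll)).
In Python, from cell import env gives the robot as it stands. The module is installed in compiled form; this text tells all that it offers.
- The arm moves only by the tool send_rows, never from a script. Its argument "series" is text: rows parted by semicolons, each of 6 numbers parted by spaces: the shift along the tool's x, y, z as a fraction of full scale, then the turn, a rotation vector about the tool's x, y, z as a fraction of full scale. A call has 1 to 5 rows; each row shifts and turns the commanded pose from where the row before left it, along the tool's axes as they then stand; what a row does not reach is not made up. Full scale, the value 1, is 60 mm for a shift and 10 degrees for a turn. A row lasts 1/8 s, in which the tool goes at most 62.5 mm and 10.7 degrees, less where a joint would pass 70% of its speed; a pose out of reach is approached as far as the arm can. A call with a number of a shift or a turn outside -1 to 1 is refused whole. A call with a gripper value outside its range is refused whole. "fingers" is the opening, from 0 (shut) to 1 (fully open), set as the call begins (left out, the last holds). The fingers move at their own pace and stop on an object; the grip force is fixed at half the most. Time passes only in rows, so rows that do not move let the fingers close. It gives the time, the measured TCP pose, the force, the opening and the grip force at its end, in the units of the state.
- env.state(): the state, without advancing time (a new reading comes with each control period).
- env.read_camera(name): name is "scene" or "side" or "wrist"; returns a dict with "color" (400x640x3 uint8, red, green, blue), "z_map" (400x640 float32, mm along the optical axis (not along the pixel's ray), 0 where there is no reading), "fovy" (degrees; the focal length in pixels is half the picture's height over the tangent of half this angle, whatever the lens; pixels are square), "cx", "cy" (the principal point, pixels), "R" (3x3) and "t" (3): a world point X has camera coordinates R X + t. Camera axes: x right, y down, z forward; pixel columns grow to the right and rows downward; lengths in mm; the calibration is good to about 2 mm. A picture is of the moment at which its call begins.
- env.job_done(): hands the job in; it is judged then, once.
The state is a dict: "t": time; "joints": joint angles; "qvel": joint speeds; "tau": joint torques, N m; "eef_pos": TCP position; "tcp_rot": TCP orientation; "ft_force": force on the tool from outside, world axes, zero at the start; "moment": the same for the moment, N m; "opening": opening from 0.0 (shut) to 1.0 (fully open); "grip_force": force on a finger pad.
Only numpy, scipy, OpenCV 4.12 (cv2) and the standard library are available. Lean on these libraries where they do the work, as an engineer would, in place of code of your own. Each camera call takes 0.05 s, during which the arm holds its last target. There are 200 camera calls.

## Task

The power has failed and the centrifuge's lid is still locked. Pick up the flat screwdriver, put its blade into the notch in the front of the machine and lever off the snap-in cover of the emergency lid release with it (not with the fingers), leaving the cover clear of the pocket, on the machine or the bench, and lay the screwdriver back down on the bench without dropping it. Then pull the release grip in the pocket straight up against its spring until the ring on its stem is level with the deck, and finish while still holding it there, so that a colleague can lift the lid; leave the other things on the bench where they are.

Things in the scene. Friction and masses are not known exactly. Their poses are not given: they have to be found in the camera images.
- centrifuge: White bench centrifuge, fixed, 320 deep x 260 wide; flat deck 135 above the bench, round grey lid behind it (40 higher, from 115 behind the front face). Origin: centre of its underside; x to its rear (front face at x = -160), y to its left seen from the robot, z up. Release pocket under a snap-in cover in the deck's right half, at the front edge; blank display and keys in the left half.
- notch (a point): Middle of the pry notch's sill, on the front face, 13 below the deck. The notch is a cut-out 36 wide in the front wall's top, leading over the sill (9 deep) into the pocket. Gap between sill and cover's underside 9 high. The cover's front edge stands 3.5 behind the front face; the release grip's front, 21 behind it.
- pocket (a point): Centre of the pocket's mouth, at deck height, 32 behind the front face, straight above the release grip. Pocket 46 front to back x 80 wide, floor 30 below the deck. The deck behind the cover is flat and bare for 55.
- cover: Grey plastic cover, loose plate 55 front to back x 89 wide x 4 thick, 35 g, flush in the deck over the pocket. Origin: centre of the plate's underside; x to the rear, z up. Two legs (20 long) snap under spring catches; prising the front edge up by about 9 with some 3 to 7 N frees it, tipping about its half-round rear edge; it can then be tipped right over onto the bare deck behind.
- driver: Flat-blade screwdriver, loose, 175 long, 90 g, lying on the bench: black square handle 100 long x 22 x 22, thin steel shank (7), flat blade 8 wide x 3 thick, flats up and down. Origin: on the handle's underside, 60 from the butt, 115 from the blade's end (near the centre of mass); x to the blade, z up.
- driver_tip (a point): The end of the screwdriver's blade, on its axis (11 above the handle's underside).
- handle (a point): On the axis of the screwdriver's handle, 115 behind the blade's end.
- release (a joint): How far the release grip is pulled up, in m: 0 at rest, stop at 0.038; the ring on its stem is level with the deck at 0.026. A spring pulls it back: about 4 N at rest, 10 N at the mark.
- grip (a point): Centre of the top face of the release grip: black pull with flat sides, 20 front to back x 14 across x 12 high, over it a lip 22 x 20 across x 4 high (16 in all). At rest its top is 6 below the deck, 24 above the pocket's floor. Free room to the pocket's walls: 30 on either side, 12 ahead and behind, 8 below. Lifts straight up.
- spatula: Bystander: flat steel laboratory spatula, 212 long, 20 wide, 4 thick, loose. Origin: underside, x along it.
- marker: Bystander: white marker pen with a black cap, 130 long, 16 thick, loose. Origin: underside, x to the cap.
- bottle: Bystander: glass reagent bottle, 72 across, 145 high, loose. Origin: centre of its underside.
- jar: Bystander: small brown glass jar, 52 across, 75 high, loose. Origin: centre of its underside.
- beaker: Bystander: clear beaker, 68 across, 85 high, loose. Origin: centre of its underside.
- tuberack: Bystander: pink tube rack with small tubes, 70 x 110, 43 high, loose. Origin: centre of its underside.
Mind the look-alikes: they are no part of the job. What is shaped like the driver but purple is not meant.

How it is judged (in metres and radians):
On the way, in this order (a step that is already met when the one before it is completed fails the run):
1. the cover's front edge has been prised up past its catches by the screwdriver (angle between cover's own z axis and vertical above 0.25 rad and contact force between driver and cover above 0.05 N and value of joint release below 0.006 m).
2. the cover is clear of the pocket and the screwdriver lies released on the bench, the release not yet pulled (horizontal distance between cover and pocket above 0.04 m and height (world z) of handle below 0.03 m and contact force between the fingers and driver below 0.1 N and value of joint release below 0.006 m), for 0.2 s.
At the end, for the whole second after the job is handed in: Gripper still holding the release grip at rest, pulled up 23 to 29 mm, fingers pressing it with over 2 N; screwdriver and cover not touching it; cover off, its origin over 40 mm horizontally from the pocket centre, on machine or bench; screwdriver at rest on the bench, handle axis under 30 mm high (value of joint release between 0.023 and 0.029 m and velocity of joint release between -0.01 and 0.01 m/s and contact force between the fingers and release above 2 N and contact force between each of driver, cover and release below 0.1 N and horizontal distance between cover and pocket above 0.04 m and height (world z) of cover above -0.02 m and linear speed of each of cover, driver below 0.03 m/s and height (world z) of handle between 0 and 0.03 m and contact force between the fingers and driver below 0.1 N); the arm keeps its last pose, push and grip.
It fails at once if the fingers touched the cover while it was still in place (contact force between the fingers and cover above 0.5 N and horizontal distance between cover and pocket below 0.01 m and angle between cover's own z axis and vertical below 0.2 rad).
It fails at once if the screwdriver was dropped (linear speed of driver above 0.9 m/s and contact force between the fingers and driver below 0.05 N).
It fails at once if a bystander was moved more than 30 mm (distance of any of spatula, marker, bottle, jar, beaker, tuberack from where it was at the start of the episode above 0.03 m).
It also fails if it takes over 67 s, if anything falls off the work surface, if the arm or the gripper's body presses on something with over 40 N, if the wrist force passes 120 N, or if a joint passes its speed limit or range.

## Working session

There is one attempt and no reset: what is moved stays moved. The work goes in short steps, Python scripts to look and compute and a tool call to move; the robot and the scene stay as the last step left them, time stands still between calls to the robot, and variables do not carry over. Pictures are saved under pics/ and viewed, at most 11 in all, crops included, and the job is handed in when it is done.

Besides the shell and the picture viewer there is one more tool, called after "Call:" as name(argument=value, ...), one argument or row to a line, values as JSON. send_rows: Moves the arm, as the interface text tells. Shift numbers are shares of 60 mm and turn numbers shares of 10 degrees, none past 1 either way. Its arguments: {"type":"object","properties":{"series":{"type":"string"},"fingers":{"type":"number"}},"required":["series"]}

```bash
mkdir -p pics
cat > h.py <<'E'
import numpy as np, cv2
from cell import env
from scipy.spatial.transform import Rotation as Ro
def cam(n):
    c=env.read_camera(n); c['f']=200/np.tan(np.radians(c['fovy'])/2); c['R']=np.array(c['R']);c['t']=np.array(c['t'])
    z=c['z_map'].astype(float); v,u=np.mgrid[0:400,0:640]
    p=np.stack([(u-c['cx'])/c['f']*z,(v-c['cy'])/c['f']*z,z],-1)
    c['P']=(p-c['t'])@c['R']; c['P'][z==0]=np.nan
    return c
def ray(c,u,v,h):
    d=c['R'].T@np.array([(u-c['cx'])/c['f'],(v-c['cy'])/c['f'],1]); o=-c['R'].T@c['t']
    return o+d*(h-o[2])/d[2]
def proj(c,X):
    q=c['R']@np.array(X,float)+c['t']; return np.array([q[0]/q[2]*c['f']+c['cx'],q[1]/q[2]*c['f']+c['cy']])
def save(c,n): cv2.imwrite('pics/'+n,c['color'][:,:,::-1])
E
python3 - <<'E'
from h import *
s=env.state(); print({k:np.round(s[k],3) for k in s})
ims=[]
for n in ('scene','side'):
    c=cam(n); np.savez(n+'.npz',P=c['P'],color=c['color']); save(c,n+'.png'); print(n,c['f'],c['cx'],c['cy'],np.round(-c['R'].T@c['t']),np.round(c['R'],3).tolist())
E
```

```text
{'t': np.float64(0.0), 'joints': array([ 1.161,  0.492,  1.559, -0.   ,  1.092, -0.106]), 'qvel': array([-0.001, -0.001, -0.001, -0.001, -0.001,  0.   ]), 'tau': array([ 0.0000e+00, -6.1263e+01, -2.5820e+01,  6.9000e-02,  4.8000e-02,
       -0.0000e+00]), 'eef_pos': array([186.871, 596.246, 291.68 ]), 'tcp_rot': array([-3.141, -0.   ,  2.838]), 'ft_force': array([ 0.581,  0.663, -0.376]), 'moment': array([0.022, 0.012, 0.007]), 'grip_force': np.float64(0.0), 'opening': np.float64(0.998)}
scene 378.1710067220175 317.6420835476887 195.48752526372144 [963. 755. 661.] [[-0.88, 0.475, 0.006], [0.253, 0.477, -0.842], [-0.403, -0.739, -0.54]]
side 400.2513778214497 324.88944446308 200.92664434283137 [ 197. -741.  985.] [[0.901, -0.434, 0.016], [-0.308, -0.664, -0.681], [0.306, 0.609, -0.732]]
```

View pics/scene.png

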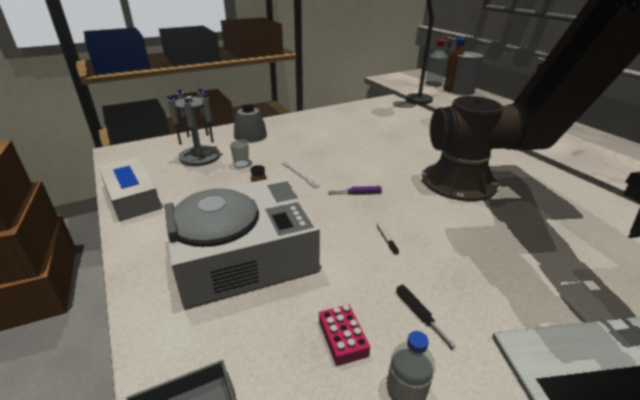

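View pics/side.png

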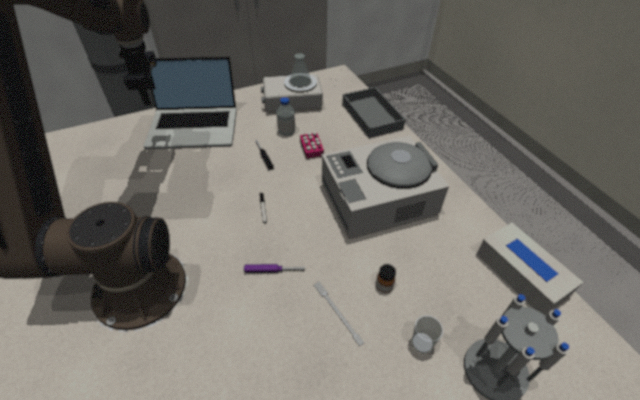

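Scene view: black driver at (400,290)–(452,345), machine at (245,240) with the grey cover at (281,190). In the side view the cover is at (351,190) and the driver at (264,158). The purple decoy and the marker lie elsewhere.

Run:
```python
from h import *
for n,box in (('scene',(380,270,470,360)),('side',(240,130,285,180))):
    d=np.load(n+'.npz');P=d['P'];C=d['color'].astype(int)
    x0,y0,x1,y1=box
    m=np.zeros((400,640),bool);m[y0:y1,x0:x1]=1
    dark=m&(C.max(2)<60)
    q=P[dark]; print(n,'dark',dark.sum(),np.round(np.nanpercentile(q,[2,50,98],axis=0)).tolist())
    ob=m&(P[:,:,2]>4)&(P[:,:,2]<40)&(P[:,:,1]<700); q=P[ob]; mu=np.nanmedian(q,0)
    uu,s,vt=np.linalg.svd(q-q.mean(0),full_matrices=False); a=vt[0]; pr=(q-q.mean(0))@a
    print('obj',ob.sum(),mu.round(),a.round(3),'ends',(q.mean(0)+a*pr.min()).round(),(q.mean(0)+a*pr.max()).round())
    # deck
    dk=(abs(P[:,:,2]-135)<5)&(P[:,:,0]>300)&(P[:,:,0]<900)&(P[:,:,1]<400)&(P[:,:,1]>-200)
    if n=='scene': dk[:, :150]=0
    nn,lab,st,_=cv2.connectedComponentsWithStats(dk.astype(np.uint8)); k=1+np.argmax(st[1:,4]); dk=lab==k
    q=P[dk]; print('deck',dk.sum(),np.median(q[:,2])); r=cv2.minAreaRect(q[:,:2].astype(np.float32)); print(r, cv2.boxPoints(r).round().tolist())
    # cover : depth can't; report brightness
    im=d['color'][:,:,::-1]
    cv2.imwrite('pics/%s_crop.png'%n, cv2.resize(im[160:330,150:340] if n=='scene' else im[130:240,310:450],None,fx=4 if n=='side' else 3,fy=4 if n=='side' else 3,interpolation=cv2.INTER_CUBIC))
```

```text
scene dark 510 [[496.0, 308.0, 8.0], [509.0, 366.0, 21.0], [653.0, 509.0, 138.0]]
obj 685 [506. 372.  19.] [ 0.002 -0.999  0.041] ends [505. 490.  13.] [506. 257.  22.]
deck 4114 136.0103110815007
((754.617919921875, 16.176162719726562), (266.9514465332031, 272.27471923828125), 83.5082015991211) [[604.0, -101.0], [875.0, -132.0], [905.0, 133.0], [634.0, 164.0]]
side dark 99 [[488.0, 299.0, 7.0], [496.0, 336.0, 21.0], [510.0, 397.0, 26.0]]
obj 237 [499. 363.  17.] [-0.456 -0.89   0.017] ends [581. 514.  13.] [456. 270.  17.]
deck 3258 134.65734033546084
((764.0437622070312, 16.611602783203125), (266.3987731933594, 299.3807373046875), 84.0738296508789) [[601.0, -100.0], [899.0, -131.0], [927.0, 134.0], [629.0, 165.0]]
```

View pics/side_crop.png

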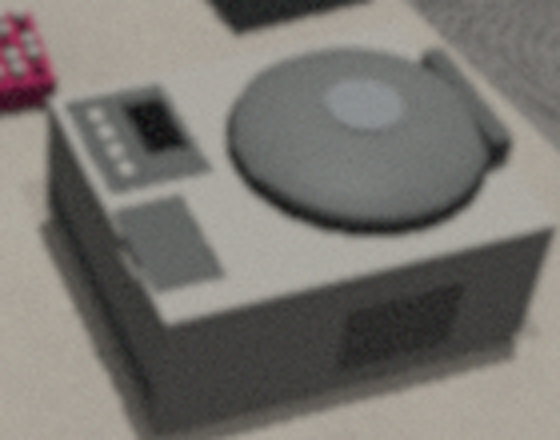

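Side crop: the cover plate's corners are about (115,208), (185,193), (223,273) and (155,292) in the crop. The notch is a dark gap at about (122,240).

Run:
```python
from h import *
s=cam('side'); c=cam('scene')
for u,v in ((115,208),(185,193),(223,273),(155,292)): print('cover',ray(s,310+u/4-.4,130+v/4-.4,135).round(1))
for u,v in ((52,103),(165,325)): print('front corners',ray(s,310+u/4-.4,130+v/4-.4,135).round(1))
for nm,cc,b in (('scene',c,(380,270,470,360)),('side',s,(240,130,285,180))):
    C=cc['color'].astype(int); m=np.zeros((400,640),bool); m[b[1]:b[3],b[0]:b[2]]=1
    for th in (50,110):
        k=m&(C.max(2)<th); k=cv2.connectedComponentsWithStats(k.astype(np.uint8)); i=1+np.argmax(k[2][1:,4])
        v,u=np.where(k[1]==i); W=np.array([ray(cc,a,bb,11)[:2] for a,bb in zip(u,v)])
        r=cv2.minAreaRect(W.astype(np.float32)); print(nm,th,len(u),r,cv2.boxPoints(r).round().tolist())
```

```text
cover [623.9  21.7 135. ]
cover [680.3  13.9 135. ]
cover [664.8 -72.1 135. ]
cover [610.7 -67.9 135. ]
front corners [632.9 151.8 135. ]
front corners [602.2 -99.1 135. ]
scene 50 429 ((501.14398193359375, 354.0509033203125), (112.46775817871094, 26.043794631958008), 89.04529571533203) [[487.0, 298.0], [513.0, 298.0], [515.0, 410.0], [489.0, 410.0]]
scene 110 682 ((501.520751953125, 385.4429016113281), (32.493263244628906, 181.9708709716797), 0.5093581676483154) [[484.0, 476.0], [486.0, 294.0], [519.0, 295.0], [517.0, 477.0]]
side 50 81 ((497.7547912597656, 351.55499267578125), (109.66742706298828, 16.428730010986328), 89.27442932128906) [[489.0, 297.0], [505.0, 297.0], [507.0, 406.0], [490.0, 406.0]]
side 110 149 ((498.5761413574219, 354.3453063964844), (129.3665008544922, 25.39468765258789), 89.43710327148438) [[485.0, 290.0], [511.0, 290.0], [512.0, 419.0], [487.0, 419.0]]
```

```bash
cat >> h.py <<'E'
def plan(target_pos,target_rpy,n,start=None,dec=2):
    """rows (tool axes, fractions of 60 mm / 10 deg) from the measured (or given) pose to the target; straight line, n rows"""
    s=env.state(); p0=np.array(s['eef_pos']) if start is None else np.array(start[0],float)
    r0=Ro.from_euler('xyz',s['tcp_rot'] if start is None else start[1]); rt=Ro.from_euler('xyz',target_rpy)
    w=(rt*r0.inv()).as_rotvec(); p,r=p0,r0; rows=[]
    for i in range(1,n+1):
        pi=p0+(np.array(target_pos)-p0)*i/n; ri=Ro.from_rotvec(w*i/n)*r0
        sh=np.round(r.inv().apply(pi-p)/60,dec); tu=np.round(np.degrees((r.inv()*ri).as_rotvec())/10,dec)
        rows.append(' '.join('%g'%(x+0) for x in (*sh,*tu)))
        p=p+r.apply(sh*60); r=r*Ro.from_rotvec(np.radians(tu*10))
    for k in range(0,n,5): print('; '.join(rows[k:k+5]))
    print('end',p.round(1),r.as_euler('xyz').round(3)); return p,r.as_euler('xyz')
E
python3 - <<'E'
from h import *
e=plan([499,385,170],[np.pi,0,1.571],10)
E
```

```text
-0.6 -0.18 0.2 0 0 0.73; -0.62 -0.1 0.21 0 0 0.72; -0.63 -0.03 0.2 0 0 0.73; -0.62 0.06 0.2 0 0 0.72; -0.62 0.13 0.21 0 0 0.73
-0.59 0.22 0.2 0 0 0.73; -0.56 0.28 0.2 0 0 0.72; -0.52 0.35 0.21 0 0 0.73; -0.47 0.42 0.2 0 0 0.72; -0.42 0.47 0.2 0 0 0.73
end [499.1 384.8 170.1] [-3.141e+00  1.000e-03  1.571e+00]
```

Call:
send_rows(
  series="-0.6 -0.18 0.2 0 0 0.73; -0.62 -0.1 0.21 0 0 0.72; -0.63 -0.03 0.2 0 0 0.73; -0.62 0.06 0.2 0 0 0.72; -0.62 0.13 0.21 0 0 0.73",
)

```text
t: 0.82
eef_pos: [343.8, 489.8, 230.6]
tcp_rot: [3.142, -0.0, 2.2]
ft_force: [0.1, -0.8, 0.6]
opening: 1.001
grip_force: 0.0
```

Call:
send_rows(
  series="-0.59 0.22 0.2 0 0 0.73; -0.56 0.28 0.2 0 0 0.72; -0.52 0.35 0.21 0 0 0.73; -0.47 0.42 0.2 0 0 0.72; -0.42 0.47 0.2 0 0 0.73",
)

```text
t: 1.45
eef_pos: [500.2, 384.2, 169.9]
tcp_rot: [-3.141, 0.0, 1.567]
ft_force: [0.6, -0.5, -0.0]
opening: 0.999
grip_force: 0.0
```

Call:
send_rows(
  series="0 0 0 0 0 0; 0 0 0 0 0 0",
)

```text
t: 1.7
eef_pos: [498.8, 385.2, 170.5]
tcp_rot: [-3.141, 0.0, 1.572]
ft_force: [0.6, 0.5, -0.1]
opening: 1.001
grip_force: 0.0
```

Run:
```python
from h import *
c=cam('wrist'); save(c,'w1.png'); s=env.state(); print(s['eef_pos'],s['tcp_rot'],s['ft_force'])
print(c['f'],np.round(-c['R'].T@c['t'],1),c['R'].round(3).tolist())
C=c['color'].astype(int); P=c['P']
k=(P[:,:,2]>12)&(P[:,:,2]<35)&(abs(P[:,:,0]-499)<60)&(abs(P[:,:,1]-370)<130)
q=P[k]; print(k.sum(),cv2.minAreaRect(q[:,:2].astype(np.float32)),np.median(q,0))
```

```text
[498.52378104 385.52527905 170.70164064] [-3.14158875e+00 -1.77178448e-04  1.57258339e+00] [0.51059385 0.01290871 0.32079848]
329.88428538131376 [498.1 450.5 262.5] [[1.0, 0.0, -0.001], [0.0, -0.972, 0.236], [-0.001, -0.236, -0.972]]
3441 ((500.6234436035156, 387.5547790527344), (172.74224853515625, 23.006990432739258), 89.55271911621094) [500.77615508 380.47449035  20.40640726]
```

View pics/w1.png

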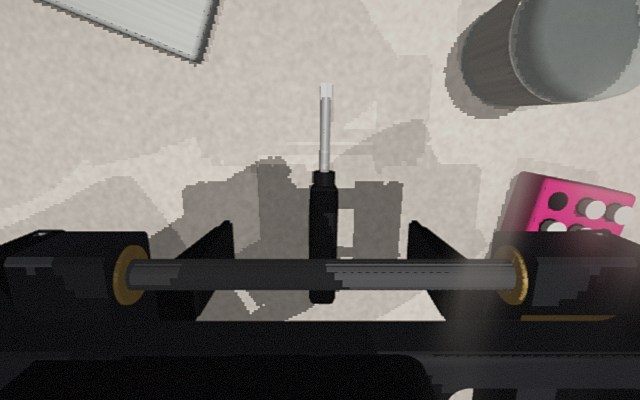

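Wrist view: the driver is centred between the fingers, with its tip at (326,83) and its butt at (322,300). Now descending and gripping.

Call:
send_rows(
  series="0 0.03 0.5 0 0 0; 0 0 0.5 0 0 0; 0 0 0.3 0 0 0; 0 0 0.17 0 0 0; 0 0 0 0 0 0",
)

```text
t: 2.38
eef_pos: [500.8, 385.2, 82.2]
tcp_rot: [-3.141, 0.0, 1.571]
ft_force: [-0.8, -0.9, 0.2]
opening: 0.998
grip_force: 0.0
```

Call:
send_rows(
  series="0 0 0 0 0 0; 0 0 0 0 0 0; 0 0 0 0 0 0; 0 0 0 0 0 0; 0 0 0 0 0 0",
  fingers=0,
)

```text
t: 3.0
eef_pos: [501.0, 385.0, 82.3]
tcp_rot: [3.141, -0.0, 1.571]
ft_force: [-0.4, -0.5, 0.2]
opening: 0.534
grip_force: 0.0
```

Call:
send_rows(
  series="0 0 0 0 0 0; 0 0 0 0 0 0; 0 0 -0.3 0 0 0; 0 0 -0.5 0 0 0; 0 0 -0.5 0 0 0",
)

```text
t: 3.62
eef_pos: [501.0, 385.0, 162.2]
tcp_rot: [3.141, -0.0, 1.571]
ft_force: [0.5, 0.7, -0.7]
opening: 0.221
grip_force: 30.0
```

Run:
```python
from h import *
s=env.state();print(s['eef_pos'],s['opening'])
e=plan([466,-7,240],[np.pi,0,-0.108],14)
```

```text
[500.98693493 384.99155065 162.15673758] 0.22117996952250452
-0.47 -0.04 -0.09 0 0 0.69; -0.47 0.01 -0.1 0 0 0.68; -0.46 0.07 -0.09 0 0 0.69; -0.45 0.13 -0.09 0 0 0.69; -0.43 0.18 -0.09 0 0 0.68
-0.41 0.22 -0.1 0 0 0.69; -0.38 0.28 -0.09 0 0 0.69; -0.34 0.32 -0.09 0 0 0.69; -0.3 0.36 -0.1 0 0 0.68; -0.26 0.39 -0.09 0 0 0.69
-0.21 0.42 -0.09 0 0 0.69; -0.16 0.44 -0.09 0 0 0.68; -0.1 0.46 -0.1 0 0 0.69; -0.05 0.47 -0.09 0 0 0.69
end [465.7  -7.3 240. ] [-3.141 -0.    -0.108]
```

Call:
send_rows(
  series="-0.47 -0.04 -0.09 0 0 0.69; -0.47 0.01 -0.1 0 0 0.68; -0.46 0.07 -0.09 0 0 0.69; -0.45 0.13 -0.09 0 0 0.69; -0.43 0.18 -0.09 0 0 0.68",
)

```text
t: 4.25
eef_pos: [488.7, 244.2, 189.2]
tcp_rot: [3.141, -0.001, 0.968]
ft_force: [-0.3, 0.1, -1.4]
opening: 0.221
grip_force: 30.0
```

Call:
send_rows(
  series="-0.41 0.22 -0.1 0 0 0.69; -0.38 0.28 -0.09 0 0 0.69; -0.34 0.32 -0.09 0 0 0.69; -0.3 0.36 -0.1 0 0 0.68; -0.26 0.39 -0.09 0 0 0.69",
)

```text
t: 4.88
eef_pos: [475.9, 104.3, 217.3]
tcp_rot: [3.141, -0.001, 0.368]
ft_force: [-0.6, 0.3, -0.3]
opening: 0.225
grip_force: 30.0
```

Call:
send_rows(
  series="-0.21 0.42 -0.09 0 0 0.69; -0.16 0.44 -0.09 0 0 0.68; -0.1 0.46 -0.1 0 0 0.69; -0.05 0.47 -0.09 0 0 0.69; 0 0 0 0 0 0",
)

```text
t: 5.5
eef_pos: [465.7, -8.5, 239.5]
tcp_rot: [3.142, -0.002, -0.111]
ft_force: [0.1, 0.6, -0.3]
opening: 0.226
grip_force: 30.0
```

Run:
```python
from h import *
c=cam('wrist'); save(c,'w2.png'); s=env.state(); print(s['eef_pos'],s['tcp_rot'],s['ft_force'])
np.savez('w2.npz',**{k:np.array(c[k]) for k in c})
P=c['P']
k=(abs(P[:,:,2]-135)<4)&(P[:,:,0]>590); q=P[k]; print(k.sum(),np.median(q[:,2]),cv2.boxPoints(cv2.minAreaRect(q[:,:2].astype(np.float32))).round(1).tolist())
print('driver tip expected px',proj(c,np.array([466+89*.994,-7-89*.108,169])))
```

```text
[465.6994023   -7.68066863 239.14234293] [-3.14148065e+00 -1.34840859e-03 -1.08663377e-01] [-0.55645227  0.43008248 -1.4405162 ]
0 nan [[0.0, 0.0], [0.0, 0.0], [0.0, 0.0], [0.0, 0.0]]
driver tip expected px [314.65782127  63.82895934]
  return _methods._mean(a, axis=axis, dtype=dtype,
  ret = ret.dtype.type(ret / rcount)
```

View pics/w2.png

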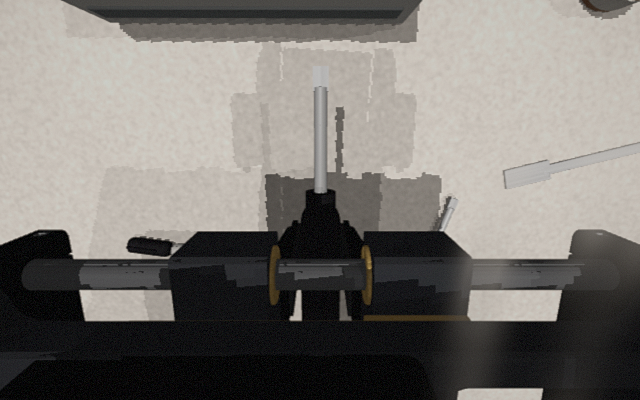

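Wrist view: the driver is held straight, tip at (320,68), and the machine's front face is at the top of the picture. I'll rise and go forward for a closer look at the cover.

Call:
send_rows(
  series="0 0 -0.7 0 0 0; 0.4 0 -0.7 0 0 0; 0.6 0 0 0 0 0; 0.3 0 0 0 0 0; 0 0 0 0 0 0",
)

```text
t: 6.18
eef_pos: [543.7, -14.9, 322.0]
tcp_rot: [-3.141, 0.0, -0.106]
ft_force: [0.2, 0.7, -0.8]
opening: 0.223
grip_force: 30.0
```

Run:
```python
from h import *
c=cam('wrist'); save(c,'w3.png'); s=env.state(); print(s['eef_pos'],s['tcp_rot'])
np.savez('w3.npz',**{k:np.array(c[k]) for k in c})
P=c['P']
k=(abs(P[:,:,2]-135)<4)&(P[:,:,0]>590); q=P[k]; print(k.sum(),np.median(q[:,2]))
# front edge: for each column lowest deck pixel
ed=[]
for u in range(0,640,4):
    v=np.where(k[:,u])[0]
    if len(v): ed.append(ray(c,u,v.max(),135)[:2])
ed=np.array(ed); print(ed[::8].round(1).tolist()); l=cv2.fitLine(ed.astype(np.float32),cv2.DIST_HUBER,0,.01,.01).ravel(); print('front edge',l)
w=dict(np.load('w2.npz')); Q=w['P'][68:80,316:325].reshape(-1,3); print('tip area (w2)',Q[Q[:,2]>100].round(1)[::12].tolist())
```

```text
[542.8851812  -14.91323259 321.93920628] [-3.14138074e+00  1.02353595e-03 -1.06492492e-01]
35723 134.9301844874922
[[709.3, 151.1], [631.6, 146.4], [628.8, 120.4], [625.2, 94.5], [622.4, 68.4], [619.6, 42.4], [616.8, 16.3], [617.2, -10.1], [614.4, -36.1], [607.6, -61.8], [604.8, -87.9]]
front edge [1.1363176e-01 9.9352294e-01 6.2172614e+02 6.1228855e+01]
tip area (w2) [[554.4, -17.1, 155.7], [553.7, -18.5, 155.8], [553.2, -20.0, 154.8], [552.4, -16.8, 156.4], [551.9, -18.3, 155.8], [551.4, -19.8, 154.7], [550.7, -16.6, 155.1], [550.0, -18.1, 155.2], [549.5, -19.5, 154.5]]
```

View pics/w3.png

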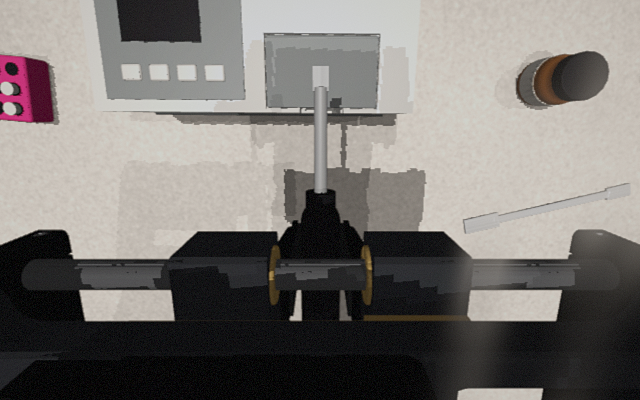

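Wrist view: the cover's corners are (264,34), (381,34), (378,108) and (266,107), and the notch cut-out runs about x=300–342 at y≈110. Next I'll check the driver's tilt in the hand.

Run:
```python
from h import *
w=dict(np.load('w3.npz')); 
cs=np.array([ray(w,u,v,135) for u,v in ((264,34),(381,34),(378,108),(266,107))]); print(cs.round(1).tolist(),cs.mean(0).round(1))
ex=np.array([np.cos(.112),-np.sin(.112),0]); ey=np.array([np.sin(.112),np.cos(.112),0])
print('cover centre m-frame',cs.mean(0)@ex,cs.mean(0)@ey,'front edge',np.array([621.7,61.2,0])@ex)
for n,tcp in (('w2.npz',[465.7,-7.7,239.1]),('w3.npz',[542.9,-14.9,321.9])):
    w=dict(np.load(n))
    for v in list(range(68,210,12)):
        Q=w['P'][v,314:328]; Q=Q-np.array(tcp); Q=Q[Q[:,2]>-110]
        if len(Q): print(n,v,np.c_[Q@ex,Q@ey,Q[:,2]].mean(0).round(1),'top',Q[:,2].max().round(1),len(Q))
```

```text
[[674.9, 14.3, 135.0], [665.1, -76.1, 135.0], [609.9, -70.1, 135.0], [620.5, 20.7, 135.0]] [642.6 -27.8 135. ]
cover centre m-frame 641.6761746171887 44.19277619403776 front edge 610.9646932471575
w2.npz 68 [ 89.2  -1.6 -83.8] top -83.0 14
w2.npz 80 [ 83.5  -1.6 -83.5] top -81.9 14
w2.npz 92 [ 77.6  -1.6 -82.8] top -81.8 14
w2.npz 104 [ 71.8  -1.6 -82.6] top -81.1 14
w2.npz 116 [ 65.8  -1.6 -82.6] top -81.4 14
w2.npz 128 [ 59.7  -1.7 -83.1] top -81.4 14
w2.npz 140 [ 53.5  -1.7 -82.9] top -81.9 14
w2.npz 152 [ 47.2  -1.4 -83.2] top -82.0 13
w2.npz 164 [ 40.9  -1.7 -82.7] top -81.1 12
w2.npz 176 [ 34.4  -1.7 -82.5] top -80.8 12
w2.npz 188 [ 27.8  -1.7 -82.7] top -81.7 12
w2.npz 200 [ 22.4  -1.6 -77.5] top -76.7 14
w3.npz 68 [ 89.7  -0.3 -84.5] top -83.5 14
w3.npz 80 [ 83.9  -0.3 -84.3] top -83.4 14
w3.npz 92 [ 78.1  -0.4 -83. ] top -81.8 14
w3.npz 104 [ 72.2  -0.4 -83.2] top -81.7 14
w3.npz 116 [ 66.2  -0.4 -83.5] top -82.2 14
w3.npz 128 [ 60.2  -0.5 -83.2] top -82.1 14
w3.npz 140 [ 54.   -0.5 -83.2] top -81.2 14
w3.npz 152 [ 47.7  -0.2 -83.1] top -81.8 13
w3.npz 164 [ 41.3  -0.5 -83.1] top -81.8 12
w3.npz 176 [ 34.8  -0.6 -83.1] top -81.8 12
w3.npz 188 [ 28.3  -0.6 -82.9] top -82.0 12
w3.npz 200 [ 22.8  -0.6 -77.8] top -76.6 14
```

Run:
```python
from h import *
s=cam('side'); c=cam('scene'); w=dict(np.load('w2.npz'))
print('side marker ends',[ray(s,u,v,8)[:2].round() for u,v in ((262,195),(265,221))])
print('scene marker ends',[ray(c,u,v,8)[:2].round() for u,v in ((378,225),(396,252))])
print('purple',[ray(s,u,v,11)[:2].round() for u,v in ((245,268),(304,269))])
print('w2',[ray(w,u,v,8)[:2].round() for u,v in ((130,243),(175,246),(443,230),(455,198))])
```

```text
side marker ends [array([425., 186.]), array([395.,  74.])]
scene marker ends [array([398.,  79.]), array([425., 195.])]
purple [array([282., -70.]), array([ 434., -145.])]
w2 [array([425., 195.]), array([417., 149.]), array([ 403., -130.]), array([ 436., -143.])]
```

The marker and the purple driver are clear of (466,-8). The handle is held only by the fingertips (its axis is 85 mm below the TCP), so I'll lay it down here and regrasp deeper.

Call:
send_rows(
  series="-0.6 0 0.4 0 0 0; -0.65 0 0.8 0 0 0; 0 0 0.8 0 0 0; 0 0 0.8 0 0 0; 0 0 0.5 0 0 0",
)

```text
t: 6.95
eef_pos: [467.6, -7.3, 122.9]
tcp_rot: [-3.141, 0.001, -0.108]
ft_force: [0.3, -0.4, -1.6]
opening: 0.223
grip_force: 30.0
```

Call:
send_rows(
  series="0 0 0.25 0 0 0; 0 0 0.15 0 0 0; 0 0 0 0 0 0",
)

```text
t: 7.32
eef_pos: [468.5, -7.5, 100.3]
tcp_rot: [-3.141, 0.0, -0.108]
ft_force: [-0.6, -0.1, -0.4]
opening: 0.221
grip_force: 30.0
```

Call:
send_rows(
  series="0 0 0.05 0 0 0; 0 0 0.02 0 0 0; 0 0 0 0 0 0",
)

```text
t: 7.7
eef_pos: [468.9, -7.6, 96.8]
tcp_rot: [-3.142, -0.001, -0.108]
ft_force: [-1.2, 0.1, 6.8]
opening: 0.223
grip_force: 30.0
```

Contact with the bench. Opening, lowering and gripping again.

Call:
send_rows(
  series="0 0 0 0 0 0; 0 0 0 0 0 0; 0 0 0 0 0 0; 0 0 0.13 0 0 0; 0 0 0.12 0 0 0",
  fingers=0.6,
)

```text
t: 8.32
eef_pos: [468.7, -7.6, 80.4]
tcp_rot: [-3.141, 0.0, -0.108]
ft_force: [0.4, 0.0, -0.2]
opening: 0.596
grip_force: 0.0
```

Call:
send_rows(
  series="0 0 0 0 0 0; 0 0 0 0 0 0; 0 0 0 0 0 0; 0 0 0 0 0 0; 0 0 0 0 0 0",
  fingers=0,
)

```text
t: 8.95
eef_pos: [468.8, -7.6, 81.2]
tcp_rot: [-3.142, -0.0, -0.108]
ft_force: [0.7, -0.5, 1.7]
opening: 0.228
grip_force: 30.0
```

Call:
send_rows(
  series="0 0 0 0 0 0; 0 0 0 0 0 0; 0 0 0 0 0 0",
)

```text
t: 9.32
eef_pos: [468.8, -7.6, 81.2]
tcp_rot: [-3.142, -0.0, -0.108]
ft_force: [-0.8, 0.1, 4.5]
opening: 0.233
grip_force: 30.0
```

Run:
```python
from h import *
e=plan([508.3,-11.9,197],[np.pi,0,-0.112],5)
```

```text
0.13 0 -0.39 0 0 0; 0.14 0 -0.38 0 0 0.01; 0.13 0 -0.39 0 0 0; 0.13 0 -0.38 0 0 0.01; 0.13 0 -0.39 0 0 0
end [508.1 -12.  197. ] [-3.142 -0.    -0.112]
```

Call:
send_rows(
  series="0.13 0 -0.39 0 0 0; 0.14 0 -0.38 0 0 0.01; 0.13 0 -0.39 0 0 0; 0.13 0 -0.38 0 0 0.01; 0.13 0 -0.39 0 0 0",
)

```text
t: 9.95
eef_pos: [508.1, -11.9, 197.3]
tcp_rot: [-3.141, 0.001, -0.112]
ft_force: [-0.0, -0.5, -0.5]
opening: 0.23
grip_force: 30.0
```

Call:
send_rows(
  series="0 0 0 0 0 0; 0 0 0 0 0 0",
)

```text
t: 10.2
eef_pos: [507.4, -11.9, 195.9]
tcp_rot: [-3.141, 0.001, -0.112]
ft_force: [0.2, 0.5, -1.2]
opening: 0.23
grip_force: 30.0
```

Run:
```python
from h import *
w=cam('wrist'); c=cam('side'); s=env.state(); tcp=np.array(s['eef_pos']); print(tcp,s['tcp_rot'],s['ft_force'])
ex=np.array([np.cos(.112),-np.sin(.112),0]); ey=np.array([np.sin(.112),np.cos(.112),0])
for v in range(50,200,12):
    Q=w['P'][v,312:330]-tcp; Q=Q[(Q[:,2]>-110)]
    if len(Q): print(v,np.c_[Q@ex,Q@ey,Q[:,2]].mean(0).round(1),'top',Q[:,2].max().round(1),len(Q))
a=w['color'][:,:,::-1]; b=cv2.resize(c['color'][150:240,300:410,::-1],(640,520),interpolation=cv2.INTER_CUBIC)
cv2.imwrite('pics/w4.png',np.vstack([a[:220,100:540][:, :], cv2.resize(b,(440,360))]))
```

```text
[507.47373776 -11.85593833 195.76009608] [-3.14141472e+00  1.95586686e-03 -1.11792235e-01] [-0.48436776 -0.23636006 -0.90000432]
62 [ 89.3  -0.9 -69.1] top -67.4 18
74 [ 84.2  -0.9 -69.2] top -68.3 18
86 [ 78.8  -0.9 -68.1] top -65.9 18
98 [ 73.5  -0.9 -67.6] top -66.2 14
110 [ 68.1  -0.9 -67.7] top -66.5 13
122 [ 62.6  -0.9 -67.7] top -66.4 14
134 [ 57.   -0.9 -67.5] top -66.1 14
146 [ 51.3  -0.9 -67.9] top -66.5 14
158 [ 45.5  -0.9 -68. ] top -66.3 14
170 [ 39.7  -0.9 -67.7] top -66.6 14
182 [ 33.7  -0.9 -67.7] top -66.4 14
194 [ 27.7  -0.9 -67.4] top -65.4 14
```

View pics/w4.png

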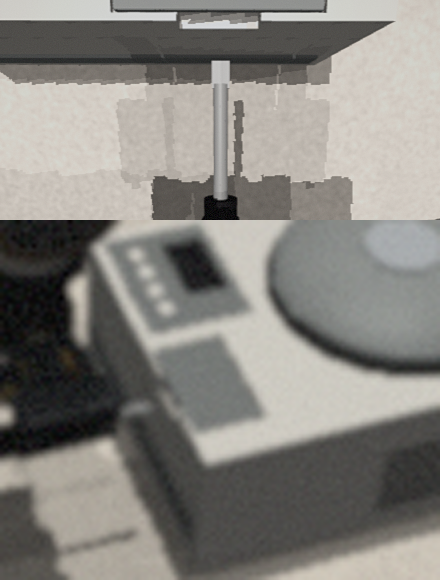

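Upper half: the blade is centred (px 220) on the notch (178–260) in the front wall. Raising it 1.5 mm and inserting about 15 mm past the face.

Call:
send_rows(
  series="0 0 -0.025 0 0 0; 0.15 0 0 0 0 0; 0.15 0 0 0 0 0; 0.1 0 0 0 0 0; 0.1 0 0 0 0 0",
)

```text
t: 10.92
eef_pos: [538.3, -15.3, 198.2]
tcp_rot: [-3.141, 0.0, -0.112]
ft_force: [0.7, 0.0, -0.8]
opening: 0.229
grip_force: 30.0
```

Call:
send_rows(
  series="0 0 0 0 0 0; 0 0 0 0 0 0",
)

```text
t: 11.18
eef_pos: [537.8, -15.2, 198.3]
tcp_rot: [-3.141, 0.0, -0.112]
ft_force: [0.0, 1.1, -0.7]
opening: 0.228
grip_force: 30.0
```

```bash
cat >> h.py <<'E'
EX=np.array([np.cos(.112),-np.sin(.112),0]); EY=np.array([np.sin(.112),np.cos(.112),0]); UP=np.array([0,0,1.])
def pose(mx,z,th,my=44.2,off=(90,.9,70.6)):
    t=np.radians(th); X=np.cos(t)*EX+np.sin(t)*UP; Z=np.sin(t)*EX-np.cos(t)*UP; Y=np.cross(Z,X)
    R=np.c_[X,Y,Z]; tip=mx*EX+my*EY+z*UP
    return tip-R@np.array(off),Ro.from_matrix(R).as_euler('xyz')
def tipnow():
    s=env.state(); R=Ro.from_euler('xyz',s['tcp_rot']).as_matrix(); p=s['eef_pos']+R@np.array([90,.9,70.6])
    return np.round([p@EX,p@EY,p[2],np.degrees(np.arcsin(R[2,0]))],1)
E
python3 - <<'E'
from h import *
print(tipnow())
a=plan(*pose(626,129,20),5); b=plan(*pose(626,140,30),5,start=a); c=plan(*pose(626,151,30),5,start=b)
E
```

```text
[626.1  44.1 127.7  -0. ]
-0.06 0 0.11 0 0.4 0; -0.07 0 0.11 0 0.4 0; -0.08 0 0.1 0 0.4 0; -0.09 0 0.1 0 0.4 0; -0.09 0 0.09 0 0.4 0
end [518.9 -13.1 164.5] [-3.141 -0.349 -0.112]
-0.02 0 0.02 0 0.2 0; -0.03 0 0.02 0 0.2 0; -0.02 0 0.02 0 0.2 0; -0.03 0 0.02 0 0.2 0; -0.02 0 0.02 0 0.2 0
end [514.8 -12.7 156.1] [-3.141 -0.523 -0.112]
0.02 0 -0.03 0 0 0; 0.02 0 -0.03 0 0 0; 0.01 0 -0.04 0 0 0; 0.02 0 -0.03 0 0 0; 0.02 0 -0.03 0 0 0
end [514.7 -12.6 167.2] [-3.141 -0.523 -0.112]
```

Call:
send_rows(
  series="-0.06 0 0.11 0 0.4 0; -0.07 0 0.11 0 0.4 0; -0.08 0 0.1 0 0.4 0; -0.09 0 0.1 0 0.4 0; -0.09 0 0.09 0 0.4 0",
)

```text
t: 11.8
eef_pos: [519.2, -13.3, 165.0]
tcp_rot: [3.141, -0.353, -0.112]
ft_force: [2.1, 0.3, 0.4]
opening: 0.235
grip_force: 30.0
```

Call:
send_rows(
  series="-0.02 0 0.02 0 0.2 0; -0.03 0 0.02 0 0.2 0; -0.02 0 0.02 0 0.2 0",
)

```text
t: 12.18
eef_pos: [517.7, -13.4, 163.1]
tcp_rot: [-3.14, -0.446, -0.112]
ft_force: [-0.8, 0.8, -3.1]
opening: 0.23
grip_force: 30.0
```

Call:
send_rows(
  series="-0.03 0 0.02 0 0.2 0; -0.02 0 0.02 0 0.2 0; 0 0 0 0 0 0",
)

```text
t: 12.55
eef_pos: [523.5, -18.9, 174.1]
tcp_rot: [-3.124, -0.485, -0.113]
ft_force: [-1.0, 0.8, -1.4]
opening: 0.228
grip_force: 30.0
```

Run:
```python
from h import *
print(tipnow()); c=cam('side'); w=cam('wrist'); s=env.state(); print(s['ft_force'],s['moment'])
np.savez('p1.npz',P=c['P'],W=w['P'])
cv2.imwrite('pics/p1.png',np.hstack([cv2.resize(c['color'][150:240,300:410,::-1],(440,360),interpolation=cv2.INTER_CUBIC),cv2.resize(w['color'][0:240,160:400,::-1],(360,360))]))
```

```text
[634.9  39.9 153.6  27.8]
[-0.55881945  0.72880639 -0.31947937] [-0.00736921  0.48832808  0.0021496 ]
```

View pics/p1.png

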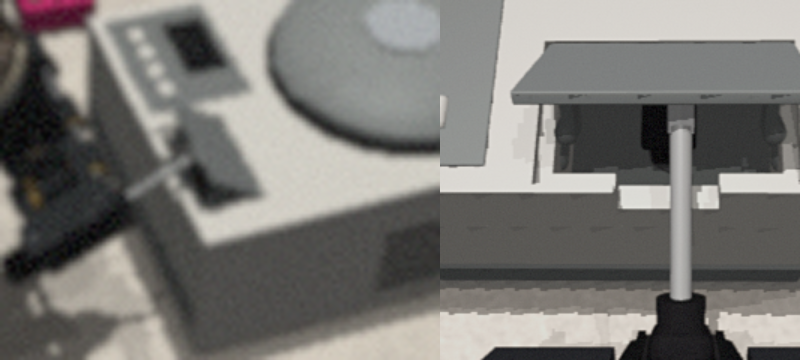

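The cover has popped free and is tipped up on the blade (wrist half: its front edge at y≈98, the pocket open beneath). The arm deviates from my command by about 18 mm, so I'll check the joints before going on.

Run:
```python
from h import *
s=env.state(); print(np.round(s['joints'],3),np.round(s['qvel'],3),s['eef_pos'],s['tcp_rot'],s['t'],np.round(s['tau'],1)); print(tipnow())
W=np.load('p1.npz')['W']; q=W[60:100,230:400].reshape(-1,3)
k=(q[:,2]>137)&(q[:,2]<200); 
for a in q[k][::300]: print((a@EX).round(),(a@EY).round(),a[2].round())
```

```text
[-0.18   0.458  2.158  0.843  0.065  0.669] [ 0.002  0.003 -0.002  0.007 -0.002 -0.01 ] [523.47518243 -18.79051603 173.86092329] [-3.1244027  -0.4839013  -0.11221591] 12.65 [ -0.1 -48.  -14.5   0.4  -0.9  -0.3]
[634.8  40.1 153.2  27.7]
626.0 78.0 166.0
626.0 22.0 166.0
625.0 38.0 165.0
626.0 55.0 163.0
625.0 72.0 163.0
625.0 16.0 162.0
629.0 40.0 153.0
632.0 12.0 143.0
630.0 79.0 140.0
621.0 38.0 150.0
```

Call:
send_rows(
  series="0 0 0 0 0 0",
)

```text
t: 12.78
eef_pos: [523.6, -18.7, 173.8]
tcp_rot: [-3.124, -0.484, -0.112]
ft_force: [-0.3, 0.6, -1.2]
opening: 0.231
grip_force: 30.0
```

Run:
```python
from h import *
a=plan(*pose(648,168,15),8); b=plan(*pose(664,175,3),5,start=a); c=plan(*pose(692,174,0),5,start=b)
```

```text
0.08 -0.01 -0.05 -0.01 -0.16 0; 0.07 -0.01 -0.06 -0.01 -0.16 0; 0.07 -0.01 -0.05 -0.02 -0.16 0; 0.07 -0.02 -0.06 -0.01 -0.16 0.01; 0.07 -0.01 -0.06 -0.01 -0.16 0
0.07 -0.01 -0.06 -0.01 -0.15 0; 0.07 -0.01 -0.07 -0.02 -0.16 0; 0.06 -0.01 -0.06 -0.01 -0.16 0
end [544.5 -15.9 212.7] [ 3.141 -0.262 -0.112]
0.11 0 -0.07 0 -0.24 0; 0.11 0 -0.07 0 -0.24 0; 0.11 0 -0.07 0 -0.24 0; 0.1 0 -0.08 0 -0.24 0; 0.1 0 -0.09 0 -0.24 0
end [571.6 -18.9 240.8] [ 3.141 -0.053 -0.112]
0.11 0 -0.01 0 -0.06 0; 0.1 0 0 0 -0.06 0; 0.11 0 -0.01 0 -0.06 0; 0.11 0 -0.01 0 -0.06 0; 0.1 0 -0.02 0 -0.06 0
end [603.1 -22.5 244.9] [ 3.141e+00 -1.000e-03 -1.120e-01]
```

Call:
send_rows(
  series="0.08 -0.01 -0.05 -0.01 -0.16 0; 0.07 -0.01 -0.06 -0.01 -0.16 0; 0.07 -0.01 -0.05 -0.02 -0.16 0; 0.07 -0.02 -0.06 -0.01 -0.16 0.01; 0.07 -0.01 -0.06 -0.01 -0.16 0",
)

```text
t: 13.4
eef_pos: [535.6, -16.1, 196.6]
tcp_rot: [-3.131, -0.355, -0.111]
ft_force: [-0.6, -0.5, -0.7]
opening: 0.232
grip_force: 30.0
```

Call:
send_rows(
  series="0.07 -0.01 -0.06 -0.01 -0.15 0; 0.07 -0.01 -0.07 -0.02 -0.16 0; 0.06 -0.01 -0.06 -0.01 -0.16 0; 0 0 0 0 0 0",
)

```text
t: 13.9
eef_pos: [543.7, -15.3, 211.4]
tcp_rot: [-3.138, -0.275, -0.111]
ft_force: [-0.3, 0.1, -1.5]
opening: 0.23
grip_force: 30.0
```

Run:
```python
from h import *
print(tipnow()); c=cam('side'); w=cam('wrist'); s=env.state(); print(np.round(s['ft_force'],1),np.round(s['moment'],2),np.round(s['joints'],2))
cv2.imwrite('pics/p2.png',np.hstack([cv2.resize(c['color'][150:240,300:410,::-1],(440,360),interpolation=cv2.INTER_CUBIC),cv2.resize(w['color'][0:240,160:400,::-1],(360,360))]))
W=w['P'].reshape(-1,3); mx=W@EX; my=W@EY; k=(my<85)&(my>5)&(mx>600)&(mx<725)&(W[:,2]>140)&(W[:,2]<200)
k&=abs(my-44)>12
h=np.c_[mx,my,W[:,2]][k]; print(len(h),np.percentile(h,[2,25,50,75,98],axis=0).round())
a=plan(*pose(664,175,3),5); b=plan(*pose(692,174,0),5,start=a)
```

```text
[647.8  45.1 167.9  15.8]
[-0.2  0.5 -0.9] [-0.02  0.41 -0.02] [-0.16  0.43  1.98  0.04  0.46  1.49]
2715 [[634.   7. 144.]
 [642.  13. 158.]
 [644.  58. 173.]
 [646.  76. 180.]
 [665.  83. 181.]]
0.12 0 -0.07 -0.01 -0.25 0; 0.12 0 -0.07 0 -0.26 0; 0.11 0 -0.08 -0.01 -0.25 0.01; 0.11 0.01 -0.09 0 -0.26 0; 0.1 0 -0.09 -0.01 -0.25 0
end [571.6 -19.1 240.9] [ 3.141 -0.053 -0.112]
0.11 0 -0.01 0 -0.06 0; 0.1 0 0 0 -0.06 0; 0.11 0 -0.01 0 -0.06 0; 0.11 0 -0.01 0 -0.06 0; 0.1 0 -0.02 0 -0.06 0
end [603.1 -22.6 244.9] [ 3.141e+00 -1.000e-03 -1.120e-01]
```

The cover's front edge is at about 181 mm high (roughly 62°), following the blade. Continuing.

Call:
send_rows(
  series="0.12 0 -0.07 -0.01 -0.25 0; 0.12 0 -0.07 0 -0.26 0; 0.11 0 -0.08 -0.01 -0.25 0.01; 0.11 0.01 -0.09 0 -0.26 0; 0.1 0 -0.09 -0.01 -0.25 0",
)

```text
t: 14.62
eef_pos: [571.7, -19.2, 241.0]
tcp_rot: [3.141, -0.051, -0.112]
ft_force: [0.5, 0.0, -1.1]
opening: 0.231
grip_force: 30.0
```

Call:
send_rows(
  series="0.11 0 -0.01 0 -0.06 0; 0.1 0 0 0 -0.06 0; 0.11 0 -0.01 0 -0.06 0; 0.11 0 -0.01 0 -0.06 0; 0.1 0 -0.02 0 -0.06 0",
)

```text
t: 15.25
eef_pos: [603.7, -22.7, 245.2]
tcp_rot: [3.141, -0.0, -0.112]
ft_force: [1.0, 0.9, -1.4]
opening: 0.228
grip_force: 30.0
```

Call:
send_rows(
  series="0 0 0 0 0 0; 0 0 0 0 0 0",
)

```text
t: 15.5
eef_pos: [603.2, -22.6, 245.1]
tcp_rot: [3.141, -0.001, -0.112]
ft_force: [0.3, -0.5, -0.8]
opening: 0.227
grip_force: 30.0
```

Run:
```python
from h import *
print(tipnow()); c=cam('side'); w=cam('wrist'); s=env.state(); print(np.round(s['ft_force'],1))
cv2.imwrite('pics/p3.png',np.hstack([cv2.resize(c['color'][150:240,300:410,::-1],(440,360),interpolation=cv2.INTER_CUBIC),cv2.resize(w['color'][0:240,160:400,::-1],(360,360))]))
```

```text
[692.   44.1 174.5   0. ]
[ 0.1  0.  -1.5]
```

View pics/p3.png

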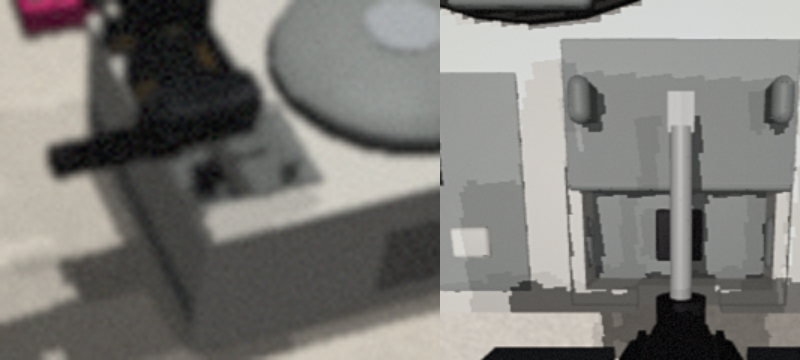

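Wrist half: the cover has been flipped right over onto the deck behind with its legs up. The pocket is open, and the black grip shows at crop px (657–703, 208–260). Now laying the driver down.

Call:
send_rows(
  series="-0.4 0 0 0 0 0; -0.7 0 0 0 0 0; -0.7 0 0.4 0 0 0; -0.45 0 0.8 0 0 0; 0 0 0.8 0 0 0",
)

```text
t: 16.23
eef_pos: [467.7, -7.3, 124.9]
tcp_rot: [3.141, -0.002, -0.112]
ft_force: [1.6, 0.1, -1.6]
opening: 0.229
grip_force: 30.0
```

Call:
send_rows(
  series="0 0 0.4 0 0 0; 0 0 0.15 0 0 0; 0 0 0.05 0 0 0; 0 0 0 0 0 0",
)

```text
t: 16.73
eef_pos: [469.6, -7.6, 89.8]
tcp_rot: [3.141, -0.002, -0.112]
ft_force: [0.1, 0.2, -1.1]
opening: 0.23
grip_force: 30.0
```

Run:
```python
from h import *
w=cam('wrist'); s=env.state(); tcp=np.array(s['eef_pos']); print(tcp,s['ft_force'],s['tcp_rot'])
for v in range(62,200,24):
    Q=w['P'][v,312:330]-tcp; Q=Q[(Q[:,2]>-80)]
    if len(Q): print(v,np.c_[Q@EX,Q@EY,Q[:,2]].mean(0).round(1),'top',Q[:,2].max().round(1),len(Q))
```

```text
[469.61667314  -7.61211515  89.88339011] [-0.29758899  0.30953351 -0.52047032] [ 3.14137849e+00 -2.15036556e-03 -1.11782254e-01]
62 [ 89.6  -0.9 -69. ] top -67.4 18
86 [ 79.1  -1.1 -67.9] top -66.7 17
110 [ 68.3  -0.9 -67.5] top -65.8 14
134 [ 57.3  -0.9 -67.9] top -66.7 14
158 [ 45.8  -0.9 -67.9] top -66.1 14
182 [ 34.1  -0.9 -67.4] top -66.3 14
```

Driver unchanged in the hand; about 8 mm left to go.

Call:
send_rows(
  series="0 0 0.08 0 0 0; 0 0 0.04 0 0 0; 0 0 0.02 0 0 0; 0 0 0 0 0 0",
)

```text
t: 17.27
eef_pos: [469.3, -7.6, 81.1]
tcp_rot: [3.141, -0.001, -0.112]
ft_force: [-0.7, -1.7, 9.2]
opening: 0.226
grip_force: 30.0
```

Call:
send_rows(
  series="0 0 0 0 0 0; 0 0 0 0 0 0; 0 0 0 0 0 0; 0 0 -0.2 0 0 0; 0 0 -0.5 0 0 0",
  fingers=0.6,
)

```text
t: 17.9
eef_pos: [468.9, -7.5, 122.9]
tcp_rot: [3.142, 0.002, -0.112]
ft_force: [-0.2, -0.9, -0.0]
opening: 0.596
grip_force: 0.0
```

Call:
send_rows(
  series="0 0 -0.8 0 0 0; 0 0 -0.8 0 0 0; 0.5 0 -0.8 0 0 0; 0.9 0 0 0 0 0; 0.7 0 0 0 0 0",
  fingers=0.42,
)

```text
t: 18.52
eef_pos: [595.8, -21.7, 268.7]
tcp_rot: [3.141, -0.003, -0.112]
ft_force: [-0.6, 0.2, 0.2]
opening: 0.422
grip_force: 0.0
```

Call:
send_rows(
  series="0 0 0 0 0 0; 0 0 0 0 0 0",
)

```text
t: 18.77
eef_pos: [593.4, -21.4, 266.9]
tcp_rot: [3.142, 0.0, -0.112]
ft_force: [0.3, 0.1, 0.5]
opening: 0.42
grip_force: 0.0
```

Run:
```python
from h import *
w=cam('wrist'); c=cam('scene'); s=env.state(); tcp=np.array(s['eef_pos']); print(tcp,tcp@EX,tcp@EY,s['tcp_rot'],s['opening'])
C=w['color'].astype(int); P=w['P']; mx=P@EX;my=P@EY
k=(C.max(2)<60)&(abs(mx-643)<22)&(abs(my-44)<25)&(abs(P[:,:,2]-129)<4); q=np.c_[mx[k],my[k],P[:,:,2][k]]
print('grip',k.sum(),np.percentile(q,[1,50,99],axis=0).round(1) if k.sum() else '')
d=(P[:,:,2]>108)&(P[:,:,2]<132)&(mx>612)&(mx<675)&(abs(my-44)<60); q=np.c_[mx[d],my[d],P[:,:,2][d]]; print('pocket',d.sum(),np.percentile(q,[1,50,99],axis=0).round(1))
cv2.imwrite('pics/w5.png',np.vstack([w['color'][:300,:,::-1],cv2.resize(c['color'][150:270,330:490,::-1],(640,300))[:,:]]))
```

```text
[593.38881753 -21.41380319 267.15093191] 592.0643066530392 45.04105377094679 [ 3.14148398e+00 -3.09472993e-04 -1.11749772e-01] 0.42002327686264873
grip 888 [[631.8  35.4 127. ]
 [642.8  45.1 128.5]
 [652.9  54.1 130. ]]
pocket 4220 [[ 6.124e+02 -6.000e-01  1.106e+02]
 [ 6.320e+02  4.510e+01  1.288e+02]
 [ 6.608e+02  9.020e+01  1.318e+02]]
```

View pics/w5.png

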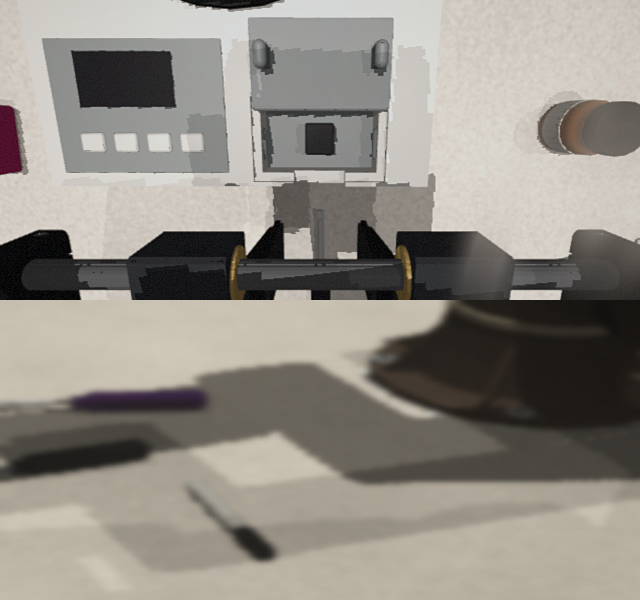

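Wrist view: grip at (320,138), pocket open, cover flipped behind it. The scene view shows the driver lying on the bench next to the purple one. Moving over the grip, then down and closing.

Call:
send_rows(
  series="0.3 0 0 0 0 0; 0.4 0 0 0 0 0; 0.14 0 0.1 0 0 0; 0 0 0.4 0 0 0; 0 0 0.35 0 0 0",
)

```text
t: 19.5
eef_pos: [643.5, -27.1, 214.9]
tcp_rot: [3.141, 0.0, -0.112]
ft_force: [0.2, 0.5, -0.2]
opening: 0.419
grip_force: 0.0
```

Call:
send_rows(
  series="0 0 0.25 0 0 0; 0 0 0.15 0 0 0; 0 0 0.05 0 0 0; 0 0 0 0 0 0",
)

```text
t: 20.0
eef_pos: [644.6, -27.3, 189.1]
tcp_rot: [3.141, -0.001, -0.112]
ft_force: [-0.0, 0.1, 0.0]
opening: 0.421
grip_force: 0.0
```

Call:
send_rows(
  series="0 0 0 0 0 0; 0 0 0 0 0 0; 0 0 0 0 0 0; 0 0 0 0 0 0; 0 0 0 0 0 0",
  fingers=0,
)

```text
t: 20.62
eef_pos: [644.7, -26.6, 189.2]
tcp_rot: [-3.141, -0.001, -0.112]
ft_force: [-0.1, 5.3, 1.9]
opening: 0.203
grip_force: 30.0
```

Call:
send_rows(
  series="0 0.01 -0.1 0 0 0; 0 0 -0.1 0 0 0; 0 0 -0.1 0 0 0; 0 0 -0.08 0 0 0; 0 0 -0.05 0 0 0",
)

```text
t: 21.25
eef_pos: [644.6, -26.7, 213.8]
tcp_rot: [-3.14, -0.0, -0.112]
ft_force: [4.7, 8.0, -9.6]
opening: 0.205
grip_force: 30.0
```

Call:
send_rows(
  series="0 0 0 0 0 0; 0 0 0 0 0 0; 0 0 0 0 0 0",
)

```text
t: 21.62
eef_pos: [644.6, -26.8, 213.5]
tcp_rot: [-3.14, -0.0, -0.112]
ft_force: [4.9, 8.5, -10.2]
opening: 0.206
grip_force: 30.0
```

Run:
```python
from h import *
w=cam('wrist'); c=cam('side'); s=env.state(); print(s['eef_pos'],np.round(s['ft_force'],1),s['opening'],s['grip_force'])
P=w['P']; mx=P@EX;my=P@EY
k=(abs(mx-643)<14)&(abs(my-44)<9)&(P[:,:,2]>110)&(P[:,:,2]<175); q=np.c_[mx[k],my[k],P[:,:,2][k]]
print(k.sum(),np.percentile(q,[5,25,50,75,95],axis=0).round(1) if k.sum() else '')
cv2.imwrite('pics/w6.png',np.hstack([w['color'][:,160:480,::-1],cv2.resize(c['color'][150:250,300:380,::-1],(320,400))]))
```

```text
[644.59880503 -26.77849116 213.49035781] [ 5.5  8.  -9.3] 0.2038786853771635 29.997991919517517
1241 [[640.9  35.9 118.7]
 [644.5  40.  151.7]
 [647.7  44.4 152.6]
 [651.9  48.4 153.1]
 [653.   51.9 153.8]]
```

View pics/w6.png

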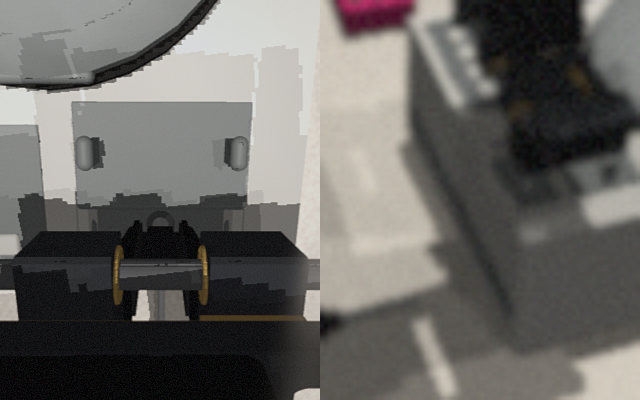

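The grip has come up with the fingers: its top is at about 152.6 mm, so it's pulled about 24 mm. I'll add 2 mm and ease the side load.

Call:
send_rows(
  series="0.005 -0.015 -0.015 0 0 0; 0.005 -0.015 -0.015 0 0 0; 0 0 0 0 0 0; 0 0 0 0 0 0; 0 0 0 0 0 0",
)

```text
t: 22.35
eef_pos: [644.8, -26.4, 216.1]
tcp_rot: [3.141, 0.001, -0.112]
ft_force: [-2.1, -3.7, -11.0]
opening: 0.208
grip_force: 30.0
```

Run:
```python
from h import *
w=cam('wrist'); s=env.state(); print(s['eef_pos'],np.round(s['ft_force'],1),s['opening'],s['grip_force'])
P=w['P']; mx=P@EX;my=P@EY
k=(abs(mx-643)<14)&(abs(my-44)<9)&(P[:,:,2]>110)&(P[:,:,2]<175); print(np.percentile(P[:,:,2][k],[25,50,75]).round(1))
```

```text
[644.83399024 -26.36896028 216.19863696] [ -1.7  -3.7 -10. ] 0.20759079807612932 29.99787926673889
[154.2 155.2 155.8]
```

```bash
python3 -c "
from cell import env
print(env.job_done())"
```

```text
the job is handed in; nothing more can be done
None
```

I handed the job in at about 22 s. The screwdriver prised the cover off and flipped it onto the deck, then went back on the bench; the gripper still holds the release grip about 26–27 mm up. `env.job_done()` returned no verdict.

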